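# Set the coin tray to the green roll size

## Task

Set the coin-counting tray for the green roll size: push the blue slide along its rail until it drops into the notch beside the green tab, then press the white button all the way down to zero the counter and let it come up again. Only push with the fingers: do not pull up the slide's red pin, and leave the other things where they are.

Things in the scene. Friction and masses are not known exactly. Their poses are not given: they have to be found in the camera images.
- tray: Fixed coin-counting tray, white base plate 210 x 290 mm, top at z = 20 mm. Origin on the table under the middle of its rail; x points away from the robot, y along the rail to the left. Aluminium rail 12 mm wide on x = 0, top at z = 34 mm, end blocks at y = +-133 to z = 36 mm. Four 14 mm notches in its top at y = -80, -40, 40, 80 mm. Far side: coin trough, walls to z = 38 mm.
- slide (a joint): Position in m of the blue slide along the tray's y, 0 at the rail's middle, stops at +-0.098. Starts near the middle, out of the notches. Takes about 2 N to move; stays where left. Once its middle is within about 5 mm of a notch's it snaps in and centres itself; pushing it on out of a notch takes about 6 to 9 N.
- slide_center (a point): Middle of the blue slide's upper block, 54 mm above the table. The slide is 50 mm across the rail (tray x) and 36 mm along it (tray y), with upright end faces from z = 23 to 66 mm to push on. A 4 mm thick steel blade reaches from it at x = 25 to 80 mm, z = 48 to 60 mm, over the tabs into the trough.
- slide_pointer (a point): Middle of the steel blade over the row of tabs, 45 mm from the rail's middle line on the far side; it has the slide's y. The slide is in a tab's notch when this is directly over the tab's middle.
- pin (a joint): Height in m of the red round spring pin (20 mm across) on top of the blue slide: 0 while the slide rides on the rail (underside of its head 5 mm above the block, its top 84 mm above the table), about -0.0036 when it has dropped into a notch; above 0 when it is pulled up, which is not wanted.
- tab_green: Green tab, 26 mm (x) by 24 mm (y), 5 mm thick, fixed flat on the base plate beside the rail, 45 mm from the rail's middle line on the far side. Marks the wanted notch: its middle is level with the notch along the tray's y. Origin under its middle, axes as the tray's. Which of the four notches it marks varies.
- tab_red: Red tab, same size, marks another notch.
- tab_yellow: Yellow tab, same size, marks another notch.
- tab_black: Black tab, same size, marks another notch.
- zero (a joint): How far in m the white zero button is pressed: 0 released, 0.006 fully down; springs back. Pressing it fully takes about 5 N.
- zero_top (a point): Middle of the top of the white button, 28 mm across, top 42 mm above the table, in a black round housing 44 mm across on the robot's side of the tray, 80 mm from the rail's middle line at the tray's y = 0. It is pressed straight down.
- coin_stack: Stack of eight coins, 25 mm across, 24 mm high, standing on the tray's base plate to the left (+y) of the button. Bystander; loose.
- coin_roll: Paper coin roll, 25 mm across, 80 mm long, lying on the table at the tray's right end; origin under its middle. Bystander; loose.
- coin_cup: Open aluminium cup, 72 mm across, 75 mm high. Bystander; loose.
- detergent: White detergent bottle, 68 mm across, 170 mm high. Bystander; loose.
- sheet_jar: Clear jar with orange lid, 72 mm across, 90 mm high. Bystander; loose.
- driver: Screwdriver with yellow handle, 160 mm long, lying on the table at the tray's left end; origin under its middle, long axis x. Bystander; loose.
- tab_box: Small cardboard box, 50 x 70 x 35 mm. Bystander; loose.

How it is judged:
By the outcome, as a careful person would: the job done as asked, in the order asked, and still so for the second after the job is handed in, with the robot touching nothing.
It also fails if it takes over 38 s, if anything falls off the work surface, if the arm or the gripper's body presses on something with over 40 N, if the wrist force passes 120 N, or if a joint passes its speed limit or range.

## Robot

A 6-joint arm with a two-finger parallel gripper is mounted at the origin on the work surface. World frame = base frame: x ahead of the robot, y to its left, z up, the work surface at z = 0. Lengths are in m, angles in rad, forces in N, time in s.
With the tool pointing down it reaches from about 0.35 to 0.775 m from the base axis. Payload 5.5 kg.
Tool frame: the origin (TCP) lies at the very end of the fingers, on their centre line; the grasp point (between the pads) lies env.hold_point_z behind it (env.hold_point_z is the distance from the TCP to the grasp point, in m); z points along the fingers, y is the line along which they close (so a half turn about z gives the same grasp; the last joint's range is limited). The gripper opens to 85 mm and grips with 20 to 120 N. Pads are 22 mm wide; open, the fingers measure 114 mm over their backs; the gripper's body (76 mm by 85 mm) begins 54 mm behind the grasp point. The pads swing forward as they close: fully open they stand 13 mm farther back than shut.
Start: joints at [-1.435, 0.313, 0.046, 1.304, 0, 1.431], TCP at [0.157, -0.553, 0.231] pointing down, gripper open.
Joint ranges: [-2.76, 2.76], [-0.86, 1.69], [-1.03, 1.26], [-2.2, 2.34], [-1.47, 1.5], [-3.14, 3.14]. Speed limits (rad/s): [2.57, 2.57, 3.14, 3.14, 3.14, 3.14].

## Interface

Orientations are given as a unit quaternion [w, x, y, z].
In Python, from workcell import env gives the robot as it stands.
- The arm moves only by the tool carry_out, never from a script. Its argument "steps" is a list of rows, each a list of 3 entries, a list of its own where there are three numbers: the turn, a rotation vector about the tool's x, y, z in degrees, then the shift along the tool's x, y, z in cm, then the closure in counts, from 0 (fully open) to 255 (shut). A call has exactly 8 rows; each row is the pose to reach, as a shift and turn from the pose commanded when the call began, along the tool's axes at that moment; what a row does not reach only later rows make up. A row lasts 1/8 s, in which the tool goes at most 62.5 mm and 10.7 degrees, less where a joint would pass 70% of its speed; a pose out of reach is approached as far as the arm can. A call with a gripper value outside its range is refused whole. The fingers move at their own pace and stop on an object; "force" is the grip in N (left out, the last holds). Time passes only in rows, so rows that repeat a pose let the fingers close, or fill a call up. It gives the time, the measured TCP pose, the force, the opening and the grip force at its end, in the units of the state.
- env.get_state(): the state, without advancing time (a new reading comes with each control period).
- env.read_camera(name): name is "scene" or "side" or "wrist"; returns (picture, depth): 480x640x3 uint8, red, green, blue; 480x640 float32, m along the optical axis (not along the pixel's ray), 0 where there is no reading.
- env.get_calibration(name): a dict with "fx", "fy", "cx", "cy" (pixels), "origin" and "orientation" of the camera in the world. Camera axes: x right, y up, looking along -z (the intrinsics and any distortion apply to the point x, -y, -z); pixel columns grow to the right and rows downward; lengths in m; the calibration is good to about 2 mm. A picture is of the moment at which its call begins: read the wrist's pose just before it. get_calibration takes no time and is no camera call; for the wrist camera it gives the pose at the moment of the call.
- env.hand_in(): hands the job in; it is judged then, once.
The state is a dict: "clock": time; "joint_pos": joint angles; "qvel": joint speeds; "tau": joint torques, N m; "tcp_pos": TCP position; "orientation": TCP orientation; "wrist_force": force on the tool from outside, world axes, zero at the start; "ft_torque": the same for the moment, N m; "finger_gap": finger opening in m; "grip_force": force on a finger pad.
Only numpy, scipy, OpenCV 4.12 (cv2) and the standard library are available. Lean on these libraries where they do the work, as an engineer would, in place of code of your own. Each camera call takes 0.05 s, during which the arm holds its last target. There are 200 camera calls.

## Working session

There is one attempt and no reset: what is moved stays moved. The work goes in short steps, Python scripts to look and compute and a tool call to move; the robot and the scene stay as the last step left them, time stands still between calls to the robot, and variables do not carry over. Pictures are saved under pics/ and viewed, at most 10 in all, crops included, and the job is handed in when it is done.

Besides the shell and the picture viewer there is one more tool, called after "Request:" by a JSON object that holds its "api" and its "payload", one argument or row to a line. carry_out: Moves the arm, as the interface text tells. Its arguments: {"type":"object","properties":{"steps":{"type":"array","items":{"type":"array"}},"force":{"type":"number"}},"required":["steps"]}

```bash
mkdir -p pics
cat > h.py <<'E'
import numpy as np, cv2
from scipy.spatial.transform import Rotation as R
from workcell import env
def Rm(q): return R.from_quat([q[1],q[2],q[3],q[0]]).as_matrix()
def pts(depth,c):
    v,u=np.mgrid[0:480,0:640]
    P=np.stack([(u-c["cx"])/c["fx"]*depth,-(v-c["cy"])/c["fy"]*depth,-depth],-1)
    return P@Rm(c["orientation"]).T+np.array(c["origin"])
def ray(u,v,z,c):
    d=Rm(c["orientation"])@np.array([(u-c["cx"])/c["fx"],-(v-c["cy"])/c["fy"],-1]); o=np.array(c["origin"])
    return o+d*(z-o[2])/d[2]
def save(n,p): cv2.imwrite(n,p[...,::-1])
E
python3 - <<'E'
from h import *
for n in ["scene","side"]:
    p,d=env.read_camera(n); save(f"pics/{n}0.png",p); np.savez(f"{n}0.npz",p=p,d=d); print(env.get_calibration(n))
s=env.get_state(); print(s["clock"],s["tcp_pos"],s["orientation"],s["wrist_force"],env.hold_point_z)
E
```

```text
{'fx': 503.98984207157037, 'fy': 503.98984207157037, 'cx': 319.4721884058737, 'cy': 237.43715819124145, 'origin': array([1.26504841, 0.02145442, 0.52196791]), 'orientation': array([0.63506466, 0.32323652, 0.31843754, 0.62514684])}
{'fx': 440.40979394156767, 'fy': 440.40979394156767, 'cx': 317.4902789165155, 'cy': 240.29300635884306, 'origin': array([ 0.58335671, -0.48790942,  0.71038194]), 'orientation': array([ 0.93855037,  0.34501428, -0.00925322, -0.00165111])}
0.1 [ 0.15651932 -0.55281841  0.23049423] [-8.22274629e-04  9.90504550e-01  1.37477489e-01  6.37707699e-06] [-0.53188298  0.16150144 -0.15861939] 0.0187
```

View pics/scene0.png

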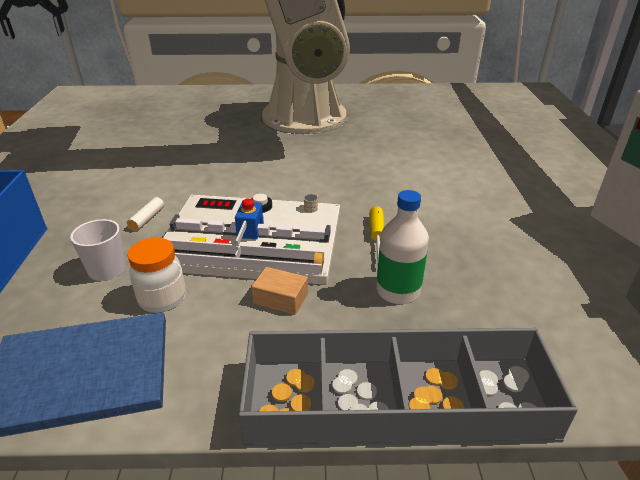

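View pics/side0.png

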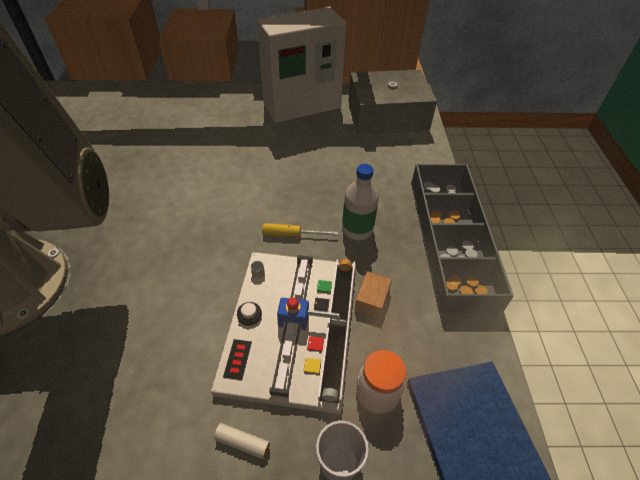

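The side view shows green at (324,286), black at (322,303), red at (315,343) and yellow at (312,366). Green is therefore the leftmost notch (+80), and the slide at (293,312) is near the middle. The button is at (249,312) and the coin stack at (257,268). Next I'll measure these.

Run:
```python
from h import *
f=np.load("side0.npz");p,d=f["p"],f["d"];c=env.get_calibration("side");P=pts(d,c)
hsv=cv2.cvtColor(p,cv2.COLOR_RGB2HSV)
def blob(n,lo,hi,x0,y0,x1,y1,z):
    m=cv2.inRange(hsv,np.array(lo),np.array(hi)); k=np.zeros_like(m);k[y0:y1,x0:x1]=m[y0:y1,x0:x1]
    nn,l,st,ce=cv2.connectedComponentsWithStats(k); i=1+st[1:,4].argmax(); q=ce[i]
    w=ray(*q,z,c); print(n,q.round(1),st[i,4],w.round(4),"depth",np.median(P[l==i],0).round(4)); return w
g=blob("green",(45,100,50),(80,255,255),310,275,340,297,.025)
r=blob("red",(0,150,80),(8,255,255),303,330,330,353,.025)
y=blob("yel",(18,120,80),(35,255,255),300,355,325,378,.025)
k=blob("black",(0,0,0),(180,255,70),312,297,331,309,.025)
b=blob("blue",(105,120,50),(125,255,255),270,290,315,330,.060)
pin=blob("pin",(0,150,80),(8,255,255),280,290,305,315,.084)
bt=blob("button",(0,0,130),(180,60,255),240,302,258,320,.042)
ax=(g-y)[:2];print("len",np.linalg.norm(ax));ax/=np.linalg.norm(ax);xx=np.array([ax[1],-ax[0]])
print("yaw",np.degrees(np.arctan2(xx[1],xx[0])))
O=g[:2]-.08*ax-.045*xx;print("O",O)
for n,w in dict(r=r,k=k,b=b,pin=pin,bt=bt).items(): print(n,(w[:2]-O)@xx,(w[:2]-O)@ax)
# depth points above z .05 in tray frame : slide
Q=P[...,:2]-O; X=Q@xx;Y=Q@ax
m=(abs(X)<.03)&(abs(Y)<.06)&(P[...,2]>.058)&(P[...,2]<.07)
print("slide top",[np.percentile(v[m],[2,50,98]).round(4) for v in (X,Y,P[...,2])])
for n,cx,cy in [("stack",257,268),("cup",342,445),("roll",242,441)]: print(n,P[cy,cx],X[cy,cx],Y[cy,cx])
```

```text
green [324.  285.8] 133 [ 0.6112 -0.0175  0.025 ] depth [ 0.6112 -0.0174  0.0245]
red [315.4 343.2] 191 [ 0.5943 -0.1355  0.025 ] depth [ 0.5952 -0.1356  0.0248]
yel [312.  365.5] 230 [ 0.5884 -0.1756  0.025 ] depth [ 0.5884 -0.1755  0.0246]
black [321.2 303.6] 122 [ 0.6053 -0.0566  0.025 ] depth [ 0.605  -0.0569  0.0247]
blue [302.6 308.4] 135 [ 0.5723 -0.0881  0.06  ] depth [ 0.5729 -0.0916  0.0655]
pin [292.3 302.5] 87 [ 0.5554 -0.0915  0.084 ] depth [ 0.5549 -0.0907  0.0826]
button [248.3 308.4] 110 [ 0.4766 -0.0772  0.042 ] depth [ 0.4765 -0.077   0.0418]
len 0.15974174663546395
yaw -8.207545701206323
O [ 0.55524272 -0.09026149]
r 0.04512255025365114 -0.039158991310442745
k 0.04474552009791633 0.040475599185497695
b 0.016544237451324537 0.004558150283846149
pin 0.00030892113092168596 -0.001252709654014816
bt -0.07968308334399994 0.0016934278292595455
slide top [array([-0.0241,  0.0035,  0.0249]), array([-0.0167, -0.0054,  0.0175]), array([0.0592, 0.0653, 0.068 ])]
stack [0.48485659 0.01116193 0.04209055] -0.0841443334953272 0.09033631737578167
cup [ 0.63371118 -0.29300849  0.00382158] 0.10660875669631029 -0.1894682433250298
roll [ 0.48558803 -0.29285941  0.02594583] -0.04001851962405162 -0.2104666470525041
```

```bash
cat >> h.py <<'E'
O=np.array([.55524,-.09026]);yw=np.radians(-8.2);XX=np.array([np.cos(yw),np.sin(yw)]);AX=np.array([-np.sin(yw),np.cos(yw)])
def go(*targets):
    s=env.get_state();M=Rm(s["orientation"]);p=np.array(s["tcp_pos"])
    T=np.column_stack([[*XX,0],[*-AX,0],[0,0,-1]])
    q=(p[:2]-O)
    print("t",s["clock"],"tray xyz mm",(np.array([q@XX,q@AX,p[2]])*1e3).round(1),"F",np.round(s["wrist_force"],1),"gap",s["finger_gap"])
    print("turn",np.degrees(R.from_matrix(M.T@T).as_rotvec()).round(2))
    for x,y,z in targets:
        w=np.array([*(O+x*XX+y*AX),z]);print((x,y,z),"shift cm",((w-p)@M*100).round(2))
E
python3 -c "
from h import *
go((0,-.052,.15),(0,-.052,.042))"
```

```text
t 0.1 tray xyz mm [-328.7 -514.7  230.5] F [-0.5  0.2 -0.2] gap 0.08549415311420913
turn [-9.0e-02  1.0e-02  2.4e+01]
(0, -0.052, 0.15) shift cm [ 48.85 -28.88   8.11]
(0, -0.052, 0.042) shift cm [ 48.84 -28.87  18.91]
```

Request:
{"api": "carry_out", "payload": {
  "steps": [
    [[0, 0, 3], [6.1, -3.6, 1], 255],
    [[0, 0, 6], [12.2, -7.2, 2], 255],
    [[0, 0, 9], [18.3, -10.8, 3], 255],
    [[0, 0, 12], [24.4, -14.4, 4], 255],
    [[0, 0, 15], [30.5, -18, 5], 255],
    [[0, 0, 18], [36.6, -21.7, 6], 255],
    [[0, 0, 21], [42.7, -25.3, 7], 255],
    [[0, 0, 24], [48.8, -28.9, 8], 255]
  ],
  "force": 30
}}

```text
clock: 1.1
tcp_pos: [0.4988, -0.1928, 0.161]
orientation: [0.0, 0.997, -0.072, -0.0]
wrist_force: [0.3, -0.3, 0.8]
finger_gap: -0.0002
grip_force: 0.0
```

```bash
python3 -c "
from h import *
p,d=env.read_camera('wrist');save('pics/w1.png',p)
go((0,-.052,.15),(0,-.052,.042))"
```

```text
t 1.15 tray xyz mm [ -38.3 -103.5  159.8] F [4.8 2.  0.4] gap 0.00033195246330315007
turn [-0.25 -0.08  0.17]
(0, -0.052, 0.15) shift cm [ 3.85 -5.13  1.01]
(0, -0.052, 0.042) shift cm [ 3.83 -5.08 11.81]
```

View pics/w1.png

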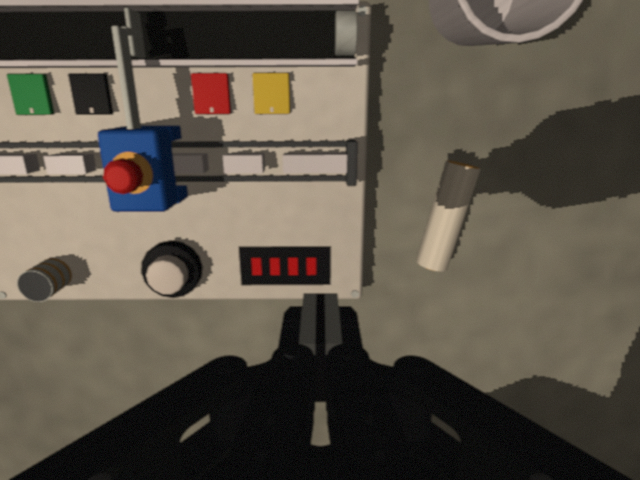

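The tray lies square in the wrist view, with the slide at (138,168), the green tab far left at (30,93) and the button at (165,272). I'll move above the start of the push and then down.

Request:
{"api": "carry_out", "payload": {
  "steps": [
    [[0, 0, 0], [1.9, -2.5, 0], 255],
    [[0, 0, 0], [3.8, -5.1, 2], 255],
    [[0, 0, 0], [3.8, -5.1, 4], 255],
    [[0, 0, 0], [3.8, -5.1, 6], 255],
    [[0, 0, 0], [3.8, -5.1, 7], 255],
    [[0, 0, 0], [3.8, -5.1, 8], 255],
    [[0, 0, 0], [3.8, -5.1, 8], 255],
    [[0, 0, 0], [3.8, -5.1, 8], 255]
  ]
}}

```text
clock: 2.15
tcp_pos: [0.543, -0.1498, 0.0821]
orientation: [0.0, 0.997, -0.072, 0.0]
wrist_force: [-0.0, -0.2, -0.1]
finger_gap: 0.0002
grip_force: 0.0
```

```bash
python3 -c "
from h import *
go((0,-.052,.042),(0,-.032,.042),(0,.048,.042))"
```

```text
t 2.15 tray xyz mm [ -3.6 -60.7  82.1] F [-0.  -0.2 -0.1] gap 0.00017972559210622312
turn [ 0.02 -0.06 -0.01]
(0, -0.052, 0.042) shift cm [ 0.36 -0.87  4.01]
(0, -0.032, 0.042) shift cm [ 0.36 -2.87  4.  ]
(0, 0.048, 0.042) shift cm [  0.35 -10.87   4.  ]
```

Request:
{"api": "carry_out", "payload": {
  "steps": [
    [[0, 0, 0], [0.35, -0.9, 2], 255],
    [[0, 0, 0], [0.35, -0.9, 4], 255],
    [[0, 0, 0], [0.35, -1.5, 4], 255],
    [[0, 0, 0], [0.35, -2.3, 4], 255],
    [[0, 0, 0], [0.35, -3.1, 4], 255],
    [[0, 0, 0], [0.35, -3.9, 4], 255],
    [[0, 0, 0], [0.35, -4.7, 4], 255],
    [[0, 0, 0], [0.35, -5.5, 4], 255]
  ]
}}

```text
clock: 3.15
tcp_pos: [0.5547, -0.0955, 0.042]
orientation: [0.0, 0.997, -0.072, 0.001]
wrist_force: [0.5, -3.4, 2.7]
finger_gap: 0.0001
grip_force: 1.6
```

```bash
cat >> h.py <<'E'
def look(n):
    p,d=env.read_camera("side");c=env.get_calibration("side");save(n,p)
    P=pts(d,c);h=cv2.cvtColor(p,cv2.COLOR_RGB2HSV)
    m=cv2.inRange(h,np.array((0,150,60)),np.array((10,255,255)))>0
    m&=(P[...,2]>.07)&(P[...,2]<.095)&(abs((P[...,:2]-O)@XX)<.03)
    v,u=np.nonzero(m)
    w=ray(u.mean(),v.mean(),.084,c)[:2]-O;print("pin",m.sum(),u.mean(),v.mean(),"tray",w@XX,w@AX,"z",np.percentile(P[m][:,2],[5,50,95]).round(4))
    b=cv2.inRange(h,np.array((105,120,40)),np.array((125,255,255)))>0
    Q=P[...,:2]-O;b&=(P[...,2]>.058)&(P[...,2]<.07)&(abs(Q@XX)<.03)
    print("blue top y",np.percentile((Q@AX)[b],[2,50,98]).round(4),b.sum())
E
python3 -c "
from h import *
go((0,.048,.042))
look('pics/s2.png')"
```

```text
t 3.15 tray xyz mm [ 0.2 -5.2 42. ] F [ 0.5 -3.4  2.7] gap 0.00013454549394622533
turn [ 0.04 -0.09 -0.01]
(0, 0.048, 0.042) shift cm [-0.02 -5.32 -0.  ]h.py:28: RuntimeWarning: Mean of empty slice.
  w=ray(u.mean(),v.mean(),.084,c)[:2]-O;print("pin",m.sum(),u.mean(),v.mean(),"tray",w@XX,w@AX,"z",np.percentile(P[m][:,2],[5,50,95]).round(4))
  ret = ret.dtype.type(ret / rcount)
Traceback (most recent call last):
  File "h.py", line 28, in look
    w=ray(u.mean(),v.mean(),.084,c)[:2]-O;print("pin",m.sum(),u.mean(),v.mean(),"tray",w@XX,w@AX,"z",np.percentile(P[m][:,2],[5,50,95]).round(4))
                                                                                                     ~~~~~~~~~~~~~^^^^^^^^^^^^^^^^^^^^^
IndexError: index -1 is out of bounds for axis 0 with size 0
```

View pics/s2.png

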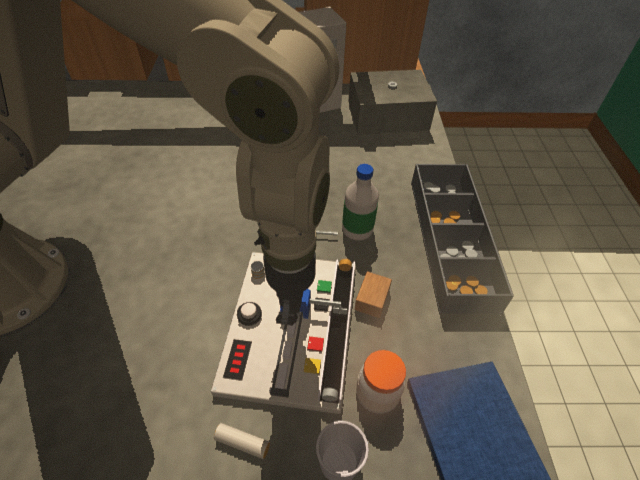

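The side view shows the hand hiding the pin. The blade, at (325,304), is visible and has moved to just before the black tab, so I'll measure the blade instead.

```bash
cat >> h.py <<'E'
def blade(cam="side",n=None):
    p,d=env.read_camera(cam);c=env.get_calibration(cam);P=pts(d,c)
    if n: save(n,p)
    Q=P[...,:2]-O;X=Q@XX;Y=Q@AX
    m=(X>.035)&(X<.075)&(P[...,2]>.055)&(P[...,2]<.064)&(abs(Y)<.12)
    print("blade y",np.percentile(Y[m],[5,50,95]).round(4),m.sum())
E
python3 -c "
from h import *
blade();blade('scene','pics/c2.png');go((0,.048,.042))"
```

```text
blade y [0.0238 0.025  0.0281] 71
blade y [0.0266 0.029  0.0303] 51
t 3.3 tray xyz mm [-0.9 -4.4 41.2] F [-0.7  0.9 -0.1] gap -0.00022672124724449364
turn [-0.06  0.04  0.06]
(0, 0.048, 0.042) shift cm [ 0.09 -5.24 -0.07]
```

Request:
{"api": "carry_out", "payload": {
  "steps": [
    [[0, 0, 0], [0, -0.7, 0], 255],
    [[0, 0, 0], [0, -1.3, 0], 255],
    [[0, 0, 0], [0, -1.9, 0], 255],
    [[0, 0, 0], [0, -2.5, 0], 255],
    [[0, 0, 0], [0, -3.1, 0], 255],
    [[0, 0, 0], [0, -3.7, 0], 255],
    [[0, 0, 0], [0, -4.2, 0], 255],
    [[0, 0, 0], [0, -4.2, 0], 255]
  ]
}}

```text
clock: 4.3
tcp_pos: [0.5601, -0.053, 0.0414]
orientation: [-0.001, 0.997, -0.071, 0.0]
wrist_force: [0.4, -0.0, 0.1]
finger_gap: 0.0003
grip_force: 0.0
```

```bash
python3 -c "
from h import *
blade();blade('scene','pics/c3.png');go((0,.046,.042))"
```

```text
blade y [0.0654 0.067  0.0696] 66
blade y [0.0685 0.0708 0.0721] 47
t 4.4 tray xyz mm [-0.1 37.1 41.6] F [ 0.3 -0.2  0.7] gap -4.9548313399382855e-05
turn [-0.05 -0.05  0.03]
(0, 0.046, 0.042) shift cm [ 0.01 -0.89 -0.03]
```

Request:
{"api": "carry_out", "payload": {
  "steps": [
    [[0, 0, 0], [0, -0.2, 0], 255],
    [[0, 0, 0], [0, -0.4, 0], 255],
    [[0, 0, 0], [0, -0.6, 0], 255],
    [[0, 0, 0], [0, -0.8, 0], 255],
    [[0, 0, 0], [0, -0.9, 0], 255],
    [[0, 0, 0], [0, -0.9, 0], 255],
    [[0, 0, 0], [0, 0.3, 0], 255],
    [[0, 0, 0], [0, 1.5, 0], 255]
  ]
}}

```text
clock: 5.4
tcp_pos: [0.5577, -0.0696, 0.0414]
orientation: [0.0, 0.997, -0.071, -0.0]
wrist_force: [-0.2, -0.3, -0.6]
finger_gap: 0.0004
grip_force: 0.0
```

```bash
python3 -c "
from h import *
blade();blade('scene','pics/c4.png');go((0,.02,.13),(-.08,0,.13),(-.08,0,.05))"
```

```text
blade y [0.0786 0.0801 0.0826] 71
blade y [0.0819 0.0842 0.0855] 48
t 5.5 tray xyz mm [-0.4 19.9 41.4] F [ 0.5 -0.1 -0.1] gap -0.0002673194392723009
turn [ 0.02 -0.   -0.12]
(0, 0.02, 0.13) shift cm [ 0.04 -0.01 -8.86]
(-0.08, 0, 0.13) shift cm [-7.95  2.01 -8.86]
(-0.08, 0, 0.05) shift cm [-7.96  2.01 -0.86]
```

Request:
{"api": "carry_out", "payload": {
  "steps": [
    [[0, 0, 0], [0, 0.3, -2], 255],
    [[0, 0, 0], [0, 0.6, -4.5], 255],
    [[0, 0, 0], [-2.5, 1, -4.5], 255],
    [[0, 0, 0], [-5, 1.5, -4.5], 255],
    [[0, 0, 0], [-7, 2, -4.5], 255],
    [[0, 0, 0], [-8, 2.1, -4], 255],
    [[0, 0, 0], [-8, 2.1, -3], 255],
    [[0, 0, 0], [-8, 2.1, -2], 255]
  ]
}}

```text
clock: 6.5
tcp_pos: [0.4764, -0.0784, 0.0607]
orientation: [0.0, 0.997, -0.072, 0.0]
wrist_force: [0.8, -0.9, -0.2]
finger_gap: -0.0
grip_force: 0.0
```

```bash
python3 -c "
from h import *
try: look('pics/s5.png')
except Exception as e: print(e)
blade();go((-.08,.001,.045),(-.08,.001,.035))
p,d=env.read_camera('wrist');save('pics/w5.png',p)
p,d=env.read_camera('scene');save('pics/c5.png',cv2.resize(p[170:300,140:360],None,fx=3,fy=3))"
```

```text
pin 90 300.02222222222224 266.8777777777778 tray 0.0012401925089865476 0.07373695897978017 z [0.0723 0.0792 0.0816]
blue top y [0.064  0.0767 0.0965] 221
blade y [0.0784 0.0802 0.0827] 66
t 6.6 tray xyz mm [-80.9   0.8  59.9] F [-0.2 -0.1  0.7] gap -0.0002860411467033823
turn [-0.02  0.12  0.01]
(-0.08, 0.001, 0.045) shift cm [ 0.09 -0.02  1.49]
(-0.08, 0.001, 0.035) shift cm [ 0.1  -0.02  2.49]
```

View pics/w5.png

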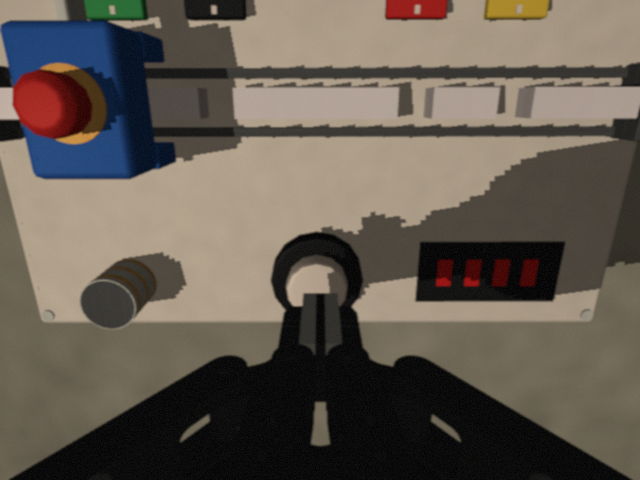

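View pics/c5.png

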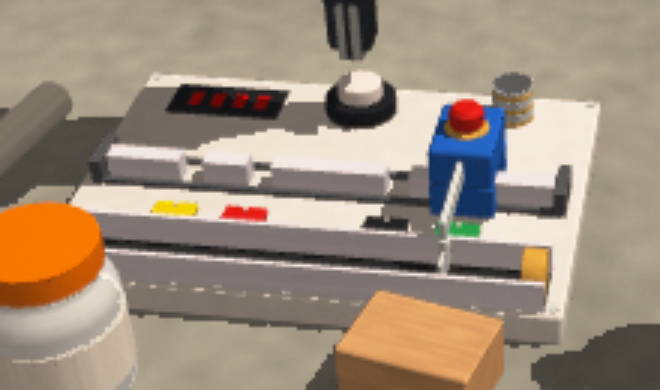

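The slide is in the green notch: the pin has dropped about 3.4 mm, the block is centred at y ≈ 80, and the blade is over the green tab at (455,228). The fingertips are centred over the button at (317,285). Next I'll press it.

Request:
{"api": "carry_out", "payload": {
  "steps": [
    [[0, 0, 0], [0.1, 0, 1], 255],
    [[0, 0, 0], [0.1, 0, 1.6], 255],
    [[0, 0, 0], [0.1, 0, 1.9], 255],
    [[0, 0, 0], [0.1, 0, 2.2], 255],
    [[0, 0, 0], [0.1, 0, 2.5], 255],
    [[0, 0, 0], [0.1, 0, 2.7], 255],
    [[0, 0, 0], [0.1, 0, 2.7], 255],
    [[0, 0, 0], [0.1, 0, 2.7], 255]
  ]
}}

```text
clock: 7.7
tcp_pos: [0.4764, -0.0782, 0.0358]
orientation: [0.0, 0.997, -0.071, 0.0]
wrist_force: [-6.1, 1.7, 17.5]
finger_gap: 0.0001
grip_force: 8.0
```

```bash
python3 -c "
from h import *
go()"
```

```text
t 7.7 tray xyz mm [-79.8   0.6  35.8] F [-6.1  1.7 17.5] gap 0.00011112255711224869
turn [ 0.01 -0.01  0.01]
```

The tip stopped at z = 35.8 mm with 17.5 N, so the button is on its stop. I'll lift straight up.

Request:
{"api": "carry_out", "payload": {
  "steps": [
    [[0, 0, 0], [0, 0, -0.5], 255],
    [[0, 0, 0], [0, 0, -1.5], 255],
    [[0, 0, 0], [0, 0, -3], 255],
    [[0, 0, 0], [0, 0, -6], 255],
    [[0, 0, 0], [-3, 0, -10], 255],
    [[0, 0, 0], [-6, 0, -14], 255],
    [[0, 0, 0], [-8, 0, -16], 255],
    [[0, 0, 0], [-8, 0, -16], 255]
  ]
}}

```text
clock: 8.7
tcp_pos: [0.398, -0.0673, 0.1967]
orientation: [0.001, 0.997, -0.072, 0.002]
wrist_force: [0.5, 0.3, 0.1]
finger_gap: 0.0002
grip_force: 0.0
```

```bash
python3 -c "
from h import *
go()
try: look('pics/s6.png')
except Exception as e: print(e)
blade()
p,d=env.read_camera('scene');save('pics/c6.png',p);P=pts(d,env.get_calibration('scene'));Q=P[...,:2]-O
m=(np.hypot(Q@XX+.08,Q@AX)<.01)&(P[...,2]<.06);print('button z',np.percentile(P[m][:,2],[10,50,90]))"
```

```text
t 8.7 tray xyz mm [-158.9    0.3  196.7] F [0.5 0.3 0.1] gap 0.0001937500729933928
turn [ 0.06 -0.27 -0.02]
pin 88 300.07954545454544 266.9318181818182 tray 0.001359755268678993 0.07363352923006365 z [0.0711 0.0789 0.0811]
blue top y [0.0645 0.0774 0.0969] 217
blade y [0.0781 0.0803 0.0836] 65
button z [0.04075206 0.04198992 0.04275203]
```

View pics/c6.png

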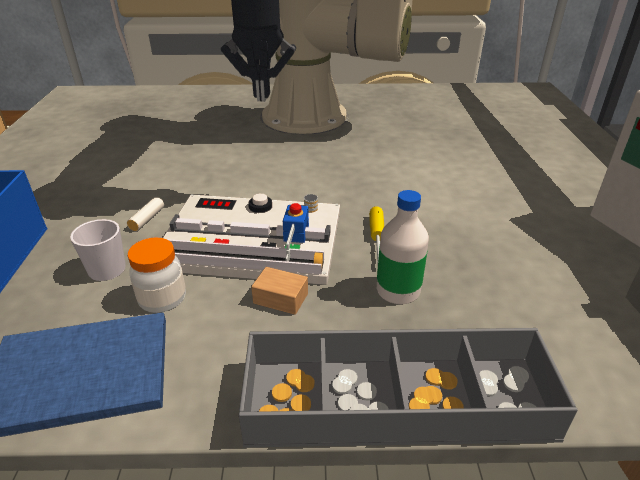

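The scene view shows the slide (295,222) at the green tab, the button (260,203) back up at 42 mm, everything else in place and the arm clear.

```bash
python3 -c "
from workcell import env
print(env.hand_in())"
```

```text
the job is handed in; nothing more can be done
None
```

The blue slide is seated in the notch beside the green tab, the white button was pressed fully down and came back up, nothing else appears to have moved, and the job was handed in at about 9 s of the 38 s allowed.

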